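# Rock the bead feeder's seesaw gate and let the beads down the other chute

## Task

The seesaw gate of the bead feeder is tipped towards the blue tray. Press its raised orange pad down until the gate rocks over its pivot and lies fully the other way, then push the red tab of the feed stop all the way in towards the channel so that all three brass beads roll down into the green tray. Leave the gate and the stop that way, do not touch the beads, and leave the other things on the bench where they are.

Things in the scene. Friction and masses are not known exactly. Their poses are not given: they have to be found in the camera images.
- feeder: bead feeder fixed on the bench: plywood board 240 (x) by 500 (y) by 12 mm, centred 20 mm to +x of the origin. Origin at bench level under the gate's pivot, whose axis runs along x at z 75 mm; x points away along the feed channel, y to the blue tray, z up. Trays centred at y +195 (blue) and -195 mm (green), 92 by 96 mm, walls up to 70 mm high. Spool and jar stand on the board.
- channel_exit (a point): middle of the floor at the feed channel's lower end (feeder x 24, z 104 mm). The aluminium channel, 33 mm wide, rises from there along feeder x to x 191, z 134 mm; walls 19 mm above its floor. Released beads drop from it onto the middle of the gate, roll to its lower end and down a short chute into that tray within 2 s.
- gate (a joint): tilt of the seesaw gate, rad: aluminium trough 42 mm wide, 180 mm long along feeder y, top-heavy (brass weight up to 57 mm over the pivot), so past level it falls to its stop by itself. -0.22: blue (+y) end down, as at the start; +0.22: green (-y) end down. Under 2 N on a pad rocks it. Its front wall stands 33 mm above the pivot, 21 mm to -x of it.
- pad_right (a point): centre of the top face of the orange press pad at the green (-y) end of the gate, raised at the start; pad 54 (x) by 44 (y) by 5 mm, in front (-x) of the trough; goes down about 30 mm as the gate rocks over; its centre lies 52 mm to -x of the pivot axis' middle, 68 mm to -y and 5 mm above. Nothing is below it for 40 mm.
- pad_left (a point): the same on the orange pad at the blue (+y) end, low at the start
- stop (a joint): travel of the feed stop, m: 0 with its steel blade across the channel at feeder x 75 mm, 0.045 fully in (blade clear of the beads); it slides along feeder -y with about 2 N of friction and stays where it is left
- tab_top (a point): middle of the top edge of the stop's upright red tab, 32 (x) by 8 (y) by 64 mm high, on the +y side of the channel, at feeder y +86 mm at the start (pushed in: +41 mm), top at z 160 mm. Push it on its outer (+y) face towards -y, within 25 mm of its top; a dark rail at z 94 mm runs below it out to y 102 mm.
- bead1_center (a point): centre of the first brass bead, a ball 22 mm across, 30 g, resting in the channel against the blade
- bead2_center (a point): centre of the second bead, behind the first
- bead3_center (a point): centre of the third bead, behind the second
- right_tray (a point): middle of the green tray's floor (z 20 mm)
- left_tray (a point): middle of the blue tray's floor
- spool: wooden thread spool, 38 mm across, 42 mm high, standing on the board; origin under its centre
- jar: amber jar, 38 mm across, 55 mm high, standing on the board; origin under its centre
- glue: white bottle, 52 mm across, 120 mm high; origin under its centre
- cup: blue cup, 72 mm across, 85 mm high; origin under its centre
- tin: flat steel tin, 68 mm across, 30 mm high; origin under its centre
- awl: awl with a dark wooden handle lying on the bench
- mallet: mallet with a light wooden handle lying on the bench

How it is judged:
On the way, in this order (a step that is already met when the one before it is completed fails the run):
1. the gate is rocked over to the green side with the beads still behind the stop (value of joint gate above 0.18 rad and value of joint stop below 0.008 m and x of each of bead1_center, bead2_center, bead3_center in the frame of feeder above 0.07 m), for 0.2 s.
2. the feed stop is pushed in (value of joint stop above 0.035 m), for 0.1 s.
At the end, for the whole second after the job is handed in: the gate lies over to the green side (joint above 0.18 rad), the stop is in (above 35 mm), and all three beads lie at rest in the green tray (slower than 50 mm/s) (value of joint gate above 0.18 rad and value of joint stop above 0.035 m and y of bead1_center in the frame of feeder between -0.242 and -0.148 m and z of each of bead1_center, bead2_center, bead3_center in the frame of feeder below 0.062 m and x of bead1_center in the frame of feeder between -0.045 and 0.045 m and y of bead2_center in the frame of feeder between -0.242 and -0.148 m and x of bead2_center in the frame of feeder between -0.045 and 0.045 m and y of bead3_center in the frame of feeder between -0.242 and -0.148 m and x of bead3_center in the frame of feeder between -0.045 and 0.045 m and linear speed of each of bead1, bead2, bead3 below 0.05 m/s); the robot touches nothing.
It fails at once if a bead goes down the blue side (y of bead1_center in the frame of feeder above 0.05 m or y of bead2_center in the frame of feeder above 0.05 m or y of bead3_center in the frame of feeder above 0.05 m).
It fails at once if a bead is touched by the robot or lifted (contact force between any of bead1, bead2, bead3 and the arm above 0.2 N or contact force between any of bead1, bead2, bead3 and the fingers above 0.2 N or height (world z) of any of bead1_center, bead2_center, bead3_center above 0.19 m).
It fails at once if another thing on the bench is shifted by more than 25 mm, or knocked over (distance of any of spool, jar, glue, cup, tin, awl, mallet from where it was at the start of the episode above 0.025 m or angle between any of spool, jar, glue, cup, tin's own z axis and vertical above 0.4 rad).
It also fails if it takes over 45 s, if anything falls off the work surface, if the arm or the gripper's body presses on something with over 40 N, if the wrist force passes 120 N, or if a joint passes its speed limit or range.

## Robot

A 7-joint arm with a two-finger parallel gripper is mounted at the origin on the work surface. World frame = base frame: x ahead of the robot, y to its left, z up, the work surface at z = 0. Lengths are in m, angles in rad, forces in N, time in s.
With the tool pointing down it reaches from about 0.4 to 0.9 m from the base axis. Payload 5.5 kg.
Tool frame: the origin (TCP) lies where the fingers leave the gripper's body, on its centre line; the fingertips stand 73 mm ahead of it and the grasp point (between the pads) lies 54 mm ahead of it (tip_extent is the distance from the TCP to the fingertips, in m); x points along the fingers, z is the direction in which the jaws open and shut, and the axes are right-handed (so a half turn about x gives the same grasp; the last joint's range is limited). The gripper opens to 85 mm and grips with 20 to 120 N. Pads are 22 mm wide; open, the fingers measure 114 mm over their backs; the gripper's body (76 mm by 85 mm) begins 54 mm behind the grasp point. The pads swing forward as they close: fully open they stand 13 mm farther back than shut.
Start: joints at [-0.843, 0.501, -0.427, 1.55, 0.221, 1.138, -0.21], TCP at [0.291, 0.581, 0.304] pointing down, gripper open.
Joint ranges: [-2.88, 2.88], [-0.31, 2.03], [-1.54, 1.56], [0.2, 2.42], [-1.41, 4.55], [0.19, 2.02], [-2.57, 2.57]. Speed limits (rad/s): [2.57, 2.57, 3.14, 3.14, 3.14, 3.14, 3.14].

## Interface

Orientations are given as [roll, pitch, yaw] about the fixed x, y, z axes, in that order (R = Rz(yaw) Ry(pitch) Rx(roll)).
In Python, from rig import * gives the robot as it stands.
- The arm moves only by the tool send_rows, never from a script. Its argument "plan" is one flat list of numbers, 7 for each row, row after row: the closure, from -1 (fully open) to 1 (shut), so that 0 is half open, then the shift along the world's x, y, z each as a share of 25 mm, from -1 to 1, then the turn, a rotation vector about the world's x, y, z each as a share of 0.12 rad, from -1 to 1. In form: [claw, tx, ty, tz, rx, ry, rz, claw, tx, ty, tz, rx, ry, rz, ...]. A call has 1 to 5 rows; each row shifts and turns the commanded pose from where the row before left it; what a row does not reach is not made up. A row lasts 1/10 s, in which the tool goes at most 50 mm and 8.59 degrees, less where a joint would pass 70% of its speed; a pose out of reach is approached as far as the arm can. A call with a number of a shift or a turn outside -1 to 1 is refused whole. A call with a gripper value outside its range is refused whole. The fingers move at their own pace and stop on an object; the grip force is fixed at half the most. Time passes only in rows, so rows that do not move let the fingers close. It gives the time, the measured TCP pose, the force and the opening at its end, in the units of the state.
- get_obs(): the state, without advancing time (a new reading comes with each control period).
- read_camera(name): name is "side" or "top" or "wrist"; returns a dict with "color" (420x560x3 uint8, red, green, blue), "depth" (420x560 float32, m along the optical axis (not along the pixel's ray), 0 where there is no reading), "fov_y" (degrees; the focal length in pixels is half the picture's height over the tangent of half this angle, whatever the lens; pixels are square), "cx", "cy" (the principal point, pixels), "dist_coeffs" ([k1, k2, p1, p2, k3] as OpenCV has them; the pictures are not rectified), "position" and "orientation" of the camera in the world. Camera axes: x right, y down, z forward; pixel columns grow to the right and rows downward; lengths in m; the calibration is good to about 2 mm. A picture is of the moment at which its call begins.
- job_done(): hands the job in, once; it reports no verdict.
The state is a dict: "clock": time; "joint_pos": joint angles; "qd": joint speeds; "tau": joint torques, N m; "position": TCP position; "tcp_rot": TCP orientation; "wrist_force": force on the tool from outside, world axes, zero at the start; "ft_torque": the same for the moment, N m; "width": finger opening in m.
Only numpy, scipy, OpenCV 4.12 (cv2) and the standard library are available. Lean on these libraries where they do the work, as an engineer would, in place of code of your own. Each camera call takes 0.05 s, during which the arm holds its last target.

## Working session

There is one attempt and no reset: what is moved stays moved. The work goes in short steps, Python scripts to look and compute and a tool call to move; the robot and the scene stay as the last step left them, time stands still between calls to the robot, and variables do not carry over. Pictures are saved under pics/ and viewed, and the job is handed in when it is done.

Besides the shell and the picture viewer there is one more tool, called by a JSON object that holds its "op" and its "data". send_rows: Moves the arm, as the interface text tells. Shift numbers are shares of 25 mm and turn numbers shares of 0.12 rad, none past 1 either way. Its arguments: {"type":"object","properties":{"plan":{"type":"array","items":{"type":"number"}}},"required":["plan"]}

```bash
ls; mkdir -p pics; python3 - <<'E'
from rig import *
import cv2, pickle
o=get_obs(); print({k:(v.round(3) if hasattr(v,'round') else v) for k,v in o.items()})
for n in ["side","top","wrist"]:
    c=read_camera(n); pickle.dump(c,open(f"{n}0.pkl","wb"))
    cv2.imwrite(f"pics/{n}0.png",c["color"][:,:,::-1])
    print(n,{k:v for k,v in c.items() if k not in("color","depth")})
E
```

```text
pics
{'clock': 0.0, 'joint_pos': array([-0.843,  0.502, -0.427,  1.551,  0.221,  1.138, -0.21 ]), 'qd': array([-0.002, -0.001, -0.001, -0.001, -0.   , -0.001, -0.   ]), 'tau': array([ 1.0000e-03, -5.6952e+01, -5.8160e+00, -2.8094e+01,  1.1000e-02,
        1.2000e-02, -0.0000e+00]), 'position': array([0.291, 0.581, 0.303]), 'tcp_rot': array([ 3.125,  1.569, -2.053]), 'wrist_force': array([-1.053, -0.199,  0.11 ]), 'ft_torque': array([ 0.043, -0.027, -0.038]), 'width': 0.08569834084549663}
side {'fov_y': 51.86030365228514, 'cx': 282.0442484046909, 'cy': 210.41588710120723, 'dist_coeffs': array([-0.04242841,  0.        ,  0.        ,  0.        ,  0.        ]), 'position': array([ 0.48902414, -0.88918849,  0.87238012]), 'orientation': array([-2.27134051, -0.00590888, -0.03775179])}
top {'fov_y': 52.07750130541827, 'cx': 279.6631329833355, 'cy': 206.15018511740243, 'dist_coeffs': array([-0.13753606,  0.        ,  0.        ,  0.        ,  0.        ]), 'position': array([0.40759429, 0.01486447, 1.31584479]), 'orientation': array([-3.06445551, -0.02321939, -1.59470898])}
wrist {'fov_y': 69.71354397172585, 'cx': 281.0272260705537, 'cy': 208.90946336132717, 'dist_coeffs': array([-0.05126179,  0.        ,  0.        ,  0.        ,  0.        ]), 'position': array([0.22476011, 0.61221773, 0.37308509]), 'orientation': array([2.85164089e+00, 1.12866793e-03, 1.10541468e+00])}
```

View pics/side0.png

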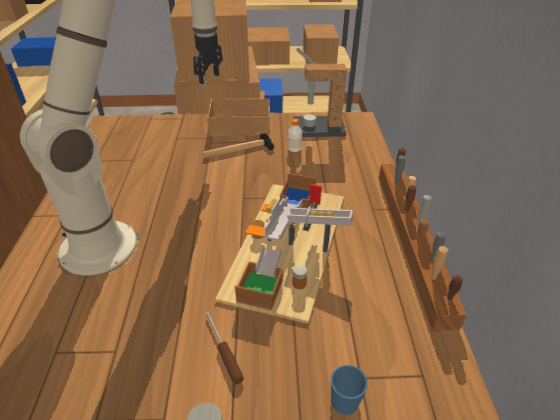

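View pics/top0.png

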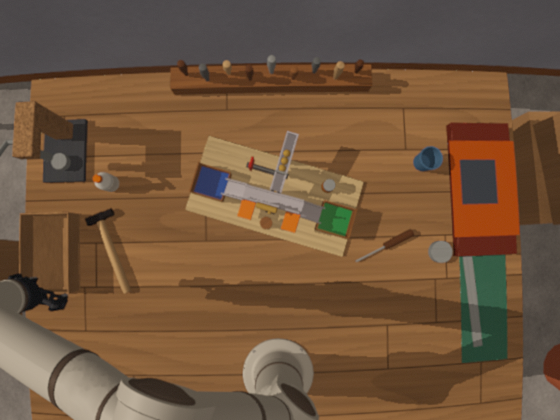

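View pics/wrist0.png

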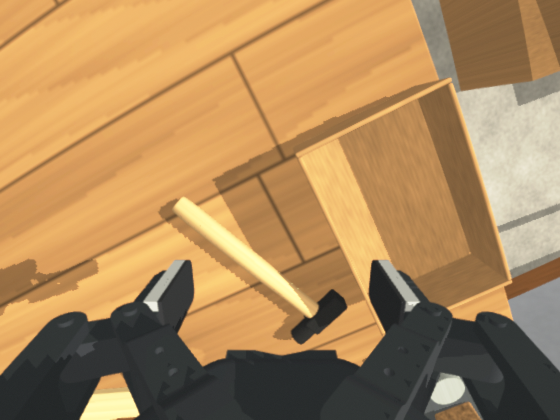

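The top view shows the pads at about (247,210) and (290,222), the red tab at (251,163), the blue tray at (211,182), the green tray at (336,219), the spool at (266,222) and the jar at (330,186). In the side view the raised orange pad is at (256,231) and the red tab at (315,195). Next I'll measure these.

```bash
cat > h.py <<'E'
import numpy as np, cv2, pickle
from scipy.spatial.transform import Rotation as R
def K(c):
    f=c["color"].shape[0]/2/np.tan(np.radians(c["fov_y"]/2)); return np.array([[f,0,c["cx"]],[0,f,c["cy"]],[0,0,1]])
def Rc(c): return R.from_euler('xyz',c["orientation"]).as_matrix()
def ray(c,px):
    u=cv2.undistortPoints(np.array(px,float).reshape(-1,1,2),K(c),c["dist_coeffs"]).reshape(-1,2)
    return (Rc(c)@np.c_[u,np.ones(len(u))].T).T
def onz(c,px,z):
    d=ray(c,px); p=c["position"]; return p+d*((z-p[2])/d[:,2])[:,None]
def bydepth(c,mask):
    v,u=np.nonzero(mask&(c["depth"]>0)); d=ray(c,np.c_[u,v]); return c["position"]+d*c["depth"][v,u][:,None]
def blobs(c,name,amin=15):
    h=cv2.cvtColor(c["color"],cv2.COLOR_RGB2HSV); H,S,V=[h[...,i].astype(int) for i in range(3)]
    m={'red':((H<4)|(H>174))&(S>180)&(V>90),'orange':(H>=7)&(H<=17)&(S>215)&(V>180),'blue':(H>105)&(H<130)&(S>150),'green':(H>50)&(H<80)&(S>150)}[name]
    n,l,s,ce=cv2.connectedComponentsWithStats(m.astype(np.uint8))
    return [(ce[i],s[i],l==i) for i in range(1,n) if s[i][4]>=amin]
E
python3 - <<'E'
from h import *
np.set_printoptions(precision=4,suppress=True)
for n in ["top","side"]:
    c=pickle.load(open(n+"0.pkl","rb"))
    for col in ['red','orange','blue','green']:
        for ce,s,m in blobs(c,col):
            if n=="top" and not(180<ce[0]<370 and 120<ce[1]<260): continue
            if n=="side" and not(210<ce[0]<360 and 165<ce[1]<310): continue
            P=bydepth(c,m); print(n,col,ce.round(1),s,np.median(P,0),P.min(0),P.max(0))
    x=cv2.resize(c["color"][120:260,180:370] if n=="top" else c["color"][165:320,210:360],None,fx=4 if n=="top" else 3.8,fy=4 if n=="top" else 3.8,interpolation=cv2.INTER_CUBIC)
    cv2.imwrite(f"pics/{n}0z.png",x[:,:,::-1])
E
```

```text
top red [250.6 163.2] [249 158   4  11  21] [0.6156 0.0617 0.1567] [0.6038 0.0581 0.1483] [0.6296 0.0668 0.162 ]
top orange [246.4 209.1] [239 201  16  17 153] [0.4974 0.0814 0.0639] [0.4735 0.058  0.0562] [0.5217 0.1029 0.0733]
top orange [290.2 221.9] [282 214  17  17 197] [ 0.4556 -0.0445  0.0939] [ 0.4323 -0.0669  0.0859] [ 0.479  -0.0211  0.1015]
top blue [223.6 181.6] [222 174   5  17  32] [0.5857 0.1512 0.021 ] [0.5598 0.1431 0.0155] [0.6089 0.1563 0.0254]
top green [344.6 217.3] [337 208  14  26 110] [ 0.4758 -0.2158  0.0158] [ 0.4212 -0.2331  0.0091] [ 0.4977 -0.1915  0.0225]
side red [314.7 193.4] [310 184  11  20 185] [0.6203 0.0584 0.1326] [0.607  0.051  0.0356] [0.6339 0.2216 0.1618]
side orange [264.6 206.7] [262 204   6   7  19] [0.4806 0.0841 0.0655] [0.4719 0.0695 0.058 ] [0.4866 0.1067 0.0691]
side orange [255.3 230.3] [246 225  18  12 140] [ 0.454  -0.0482  0.0955] [ 0.4303 -0.0739  0.0887] [ 0.475  -0.0212  0.1025]
side blue [296.5 193.9] [286 188  23  13 205] [0.5809 0.205  0.018 ] [0.5482 0.1659 0.0122] [0.6203 0.2434 0.0235]
side green [260.4 282.1] [245 273  32  19 397] [ 0.4652 -0.1609  0.0193] [ 0.4268 -0.1905  0.0144] [ 0.5064 -0.1282  0.0258]
```

View pics/top0z.png

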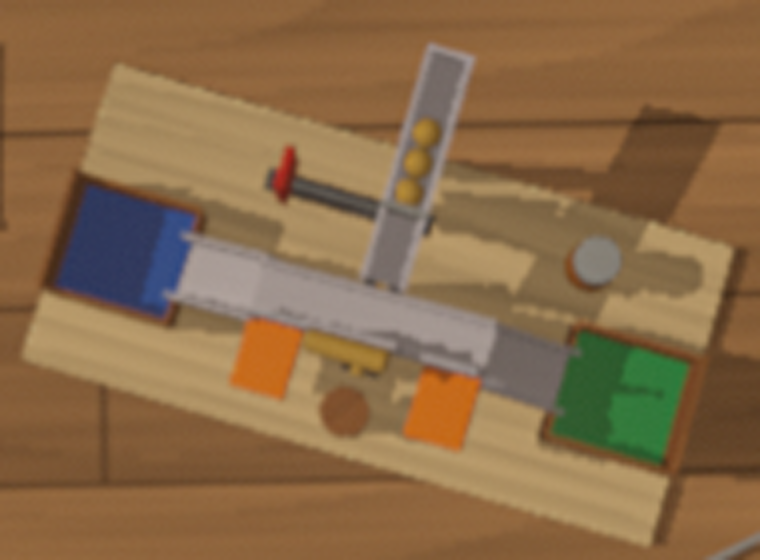

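View pics/side0z.png

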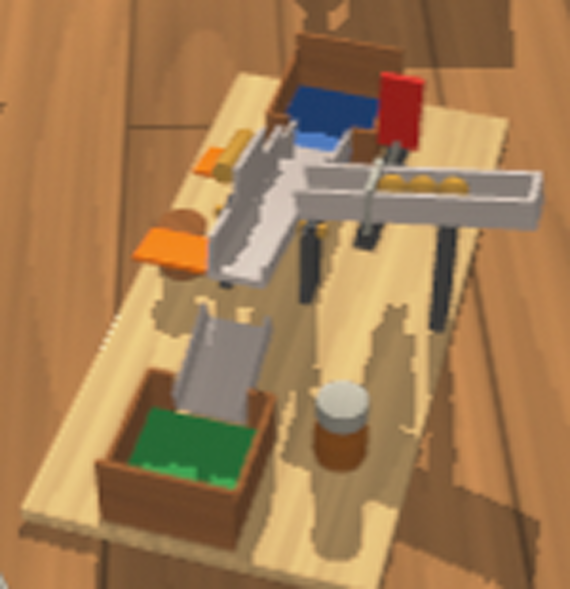

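```bash
python3 - <<'E'
from h import *
from rig import get_obs
np.set_printoptions(precision=4,suppress=True)
c=pickle.load(open("top0.pkl","rb"))
z2=lambda p:[180+(p[0]+.5)/4-.5,120+(p[1]+.5)/4-.5]
B=onz(c,[z2(p) for p in [(118,65),(740,247),(655,545),(22,360)]],.012)[:,:2]
print(B,np.linalg.norm(np.diff(B,axis=0),axis=1))
# feeder coords of corners
F=np.array([[.14,.25],[.14,-.25],[-.10,-.25],[-.10,.25]])
pts=[("pl",(-.052,.068),(.4974,.0814)),("pr",(-.052,-.068),(.4556,-.046))]
src=np.r_[F,[p[1] for p in pts]];dst=np.r_[B,[p[2] for p in pts]]
def fit(s,d):
    a=s-s.mean(0);b=d-d.mean(0);th=np.arctan2((a[:,0]*b[:,1]-a[:,1]*b[:,0]).sum(),(a*b).sum())
    M=np.array([[np.cos(th),-np.sin(th)],[np.sin(th),np.cos(th)]]);t=d.mean(0)-M@s.mean(0);return th,M,t
th,M,t=fit(src,dst);print("yaw",th,"orig",t,"res",(dst-(src@M.T+t)))
pickle.dump((th,M,t),open("fr.pkl","wb"))
inv=lambda w:(np.array(w)-t)@M
print("tab feeder",inv((.6156,.0617)))
bd=onz(c,[z2(p) for p in [(408,191),(418,161),(427,131)]],.135);print("beads",inv(bd[:,:2]))
print("spool",inv(onz(c,[z2((345,412))],.054)[:,:2]),"jar",inv(onz(c,[z2((596,260))],.067)[:,:2]))
for n,f in [("padR",(-.055,-.072)),("padRc",(-.052,-.068)),("tab0",(.075,.086)),("tab1",(.075,.041))]: print(n,M@np.array(f)+t)
o=get_obs();Rt=R.from_euler('xyz',o["tcp_rot"]).as_matrix();print(Rt)
E
```

```text
[[ 0.7305  0.1952]
 [ 0.5786 -0.2822]
 [ 0.3517 -0.208 ]
 [ 0.5034  0.2704]] [0.5009 0.2387 0.5019]
yaw -0.31059906629107975 orig [0.5233 0.0006] res [[-0.0026 -0.0006]
 [-0.0016 -0.0019]
 [-0.     -0.0011]
 [-0.0011  0.0012]
 [ 0.0028  0.0002]
 [ 0.0026  0.0023]]
tab feeder [0.0692 0.0864]
beads [[0.086  0.0031]
 [0.1083 0.0024]
 [0.1304 0.0023]]
spool [[-0.0707  0.0028]] jar [[ 0.0881 -0.1424]]
padR [ 0.449  -0.0511]
padRc [ 0.453  -0.0483]
tab0 [0.621  0.0596]
tab1 [0.6073 0.0167]
[[-0.0007 -0.8939  0.4483]
 [-0.0013  0.4483  0.8939]
 [-1.      0.0001 -0.0015]]
```

{"op": "send_rows", "data": {"plan": [1, 0.25, -1, 0, 0, 0, 0.25, 1, 0.25, -1, 0, 0, 0, 0.25, 1, 0.25, -1, 0, 0, 0, 0.25, 1, 0.25, -1, 0, 0, 0, 0.25, 1, 0.25, -1, 0, 0, 0, 0.25]}}

```text
clock: 0.65
position: [0.3226, 0.4548, 0.3036]
tcp_rot: [2.836, 1.57, -2.19]
wrist_force: [1.1, 0.9, 0.1]
width: 0.0123
```

{"op": "send_rows", "data": {"plan": [1, 0.25, -1, 0, 0, 0, 0, 1, 0.25, -1, 0, 0, 0, 0, 1, 0.25, -1, 0, 0, 0, 0, 1, 0.25, -1, 0, 0, 0, 0, 1, 0.25, -1, 0, 0, 0, 0]}}

```text
clock: 1.15
position: [0.3539, 0.3299, 0.3037]
tcp_rot: [2.721, 1.57, -2.306]
wrist_force: [0.5, 0.2, -0.1]
width: 0.0001
```

{"op": "send_rows", "data": {"plan": [1, 0.25, -1, 0, 0, 0, 0, 1, 0.25, -1, 0, 0, 0, 0, 1, 0.25, -1, 0, 0, 0, 0, 1, 0.25, -1, 0, 0, 0, 0, 1, 0.25, -1, 0, 0, 0, 0]}}

```text
clock: 1.65
position: [0.3851, 0.2049, 0.3038]
tcp_rot: [2.553, 1.571, -2.474]
wrist_force: [1.1, -0.4, -0.7]
width: 0.0002
```

{"op": "send_rows", "data": {"plan": [1, 0.25, -1, 0, 0, 0, 0, 1, 0.25, -1, 0, 0, 0, 0, 1, 0.25, -1, 0, 0, 0, 0, 1, 0.25, -1, 0, 0, 0, 0, 1, 0.25, -1, 0, 0, 0, 0]}}

```text
clock: 2.15
position: [0.4163, 0.08, 0.3038]
tcp_rot: [2.086, 1.571, -2.941]
wrist_force: [1.4, 0.3, -0.5]
width: 0.0
```

{"op": "send_rows", "data": {"plan": [1, 0.25, -1, 0, 0, 0, 0, 1, 0.25, -1, 0, 0, 0, 0, 1, 0.25, -1, 0, 0, 0, 0, 1, 0.25, -1, 0, 0, 0, 0, 1, 0.25, -1, 0, 0, 0, 0]}}

```text
clock: 2.65
position: [0.4475, -0.0449, 0.3038]
tcp_rot: [1.698, 1.571, 2.954]
wrist_force: [0.2, 0.2, 0.5]
width: 0.0001
```

{"op": "send_rows", "data": {"plan": [1, 0, -0.25, -1, 0, 0, 0, 1, 0, 0, -1, 0, 0, 0, 1, 0, 0, -1, 0, 0, 0, 1, 0, 0, -0.8, 0, 0, 0]}}

```text
clock: 3.05
position: [0.4469, -0.0503, 0.2075]
tcp_rot: [1.781, 1.57, 3.037]
wrist_force: [0.6, 0.5, 0.0]
width: 0.0003
```

```bash
cat > look.py <<'E'
import sys
from rig import *
from h import *
np.set_printoptions(precision=4,suppress=True)
tag=sys.argv[1]
ims=[]
for n,s in [("side",(165,320,210,360)),("top",(120,260,180,370))]:
    c=read_camera(n); pickle.dump(c,open(f"{n}{tag}.pkl","wb"))
    x=c["color"][s[0]:s[1],s[2]:s[3]]; k=400/x.shape[1]
    x=cv2.resize(x,(400,int(x.shape[0]*k)),interpolation=cv2.INTER_CUBIC); x=cv2.copyMakeBorder(x,0,420-x.shape[0],0,0,cv2.BORDER_CONSTANT); ims.append(x)
    for col in ['red','orange']:
        for ce,st,m in blobs(c,col):
            if s[2]<ce[0]<s[3] and s[0]<ce[1]<s[1]: print(n,col,ce.round(1),st[4],np.median(bydepth(c,m),0))
cv2.imwrite(f"pics/l{tag}.png",np.hstack(ims)[:,:,::-1])
w=read_camera("wrist");cv2.imwrite(f"pics/w{tag}.png",w["color"][:,:,::-1])
o=get_obs();print(o["clock"],o["position"],o["wrist_force"],o["joint_pos"])
print(R.from_euler('xyz',o["tcp_rot"]).as_matrix())
E
python3 look.py 1
```

```text
side red [314.7 193.5] 183 [0.6207 0.0583 0.1333]
side orange [264.6 206.8] 20 [0.4777 0.0832 0.066 ]
side orange [255.3 230.3] 139 [ 0.455  -0.0479  0.0954]
top red [250.6 162.9] 20 [0.6157 0.0612 0.1588]
top orange [246.3 208.9] 152 [0.4981 0.0816 0.0644]
3.2 [ 0.4466 -0.0501  0.2079] [ 0.547  -0.4408  0.2132] [ 0.1049  0.2528 -0.0597  2.1302  0.0214  0.7625  1.2878]
[[-0.0034 -0.9509  0.3095]
 [ 0.0003  0.3095  0.9509]
 [-1.      0.0033 -0.0008]]
```

View pics/l1.png

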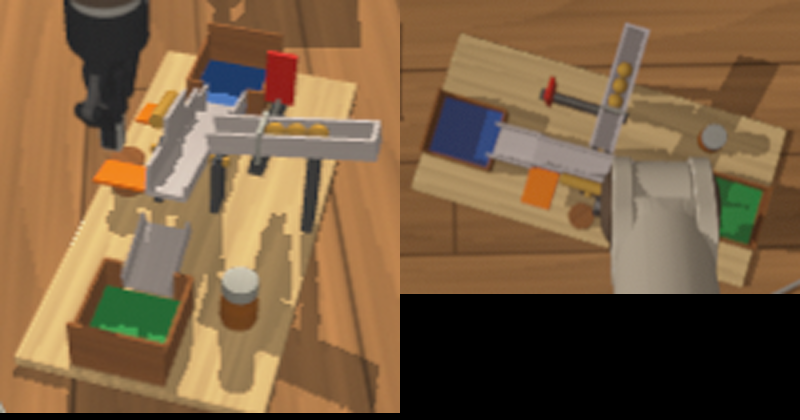

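View pics/w1.png

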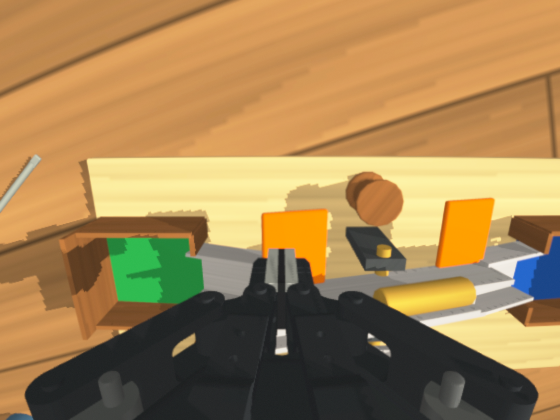

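The fingertips sit just above the raised pad; in the wrist view the tips are at (283,250) and the pad at (295,245). The brass weight will swing towards this side, so I'll shift to the outer part of the pad and press only past level.

{"op": "send_rows", "data": {"plan": [1, -0.25, -0.25, -0.5, 0, 0, 0, 1, 0, 0, -0.5, 0, 0, 0, 1, 0, 0, -0.3, 0, 0, 0, 1, 0, 0, -0.2, 0, 0, 0, 1, 0, 0, -0.2, 0, 0, 0]}}

```text
clock: 3.7
position: [0.442, -0.0564, 0.1669]
tcp_rot: [-1.324, 1.569, -0.067]
wrist_force: [0.2, 0.0, 0.1]
width: 0.0002
```

{"op": "send_rows", "data": {"plan": [1, 0, 0, -0.15, 0, 0, 0, 1, 0, 0, -0.15, 0, 0, 0, 1, 0, 0, -0.15, 0, 0, 0]}}

```text
clock: 4.0
position: [0.4415, -0.0564, 0.1551]
tcp_rot: [-1.178, 1.57, 0.078]
wrist_force: [0.4, -0.0, 0.7]
width: 0.0
```

```bash
python3 look.py 2
```

```text
side red [314.7 193.5] 183 [0.6204 0.0585 0.1324]
top red [250.6 162.9] 22 [0.616  0.0612 0.1587]
top orange [243.8 202.2] 18 [0.517  0.0881 0.0786]
top orange [245.4 211.8] 57 [0.488  0.0816 0.0772]
4.15 [ 0.4412 -0.0564  0.1549] [-0.4649 -0.8063 -0.6047] [ 0.1127  0.341  -0.0527  2.175   0.0299  0.6268  1.2949]
[[-0.0006 -0.9509  0.3096]
 [ 0.0001  0.3096  0.9509]
 [-1.      0.0006 -0.0001]]
```

View pics/l2.png

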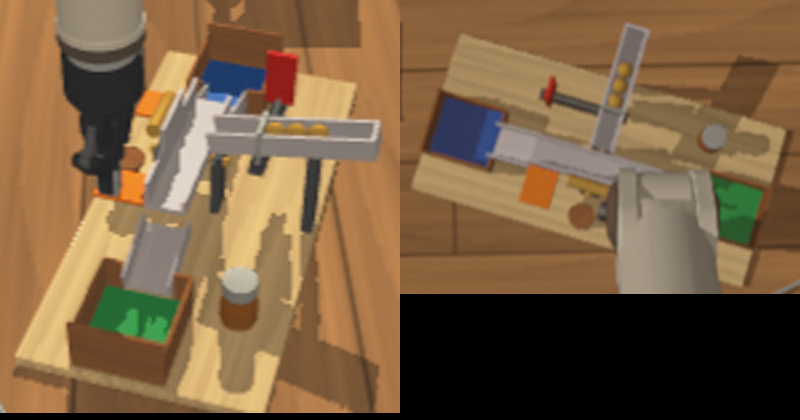

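View pics/w2.png

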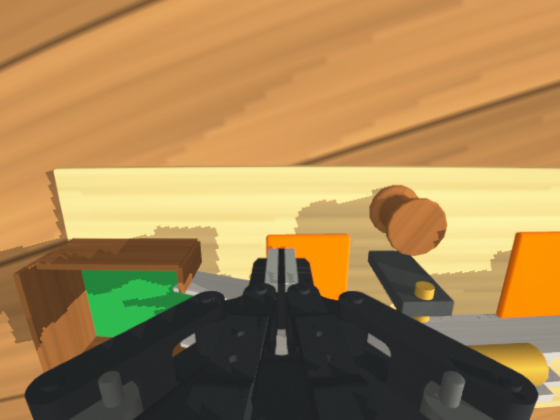

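The gate is almost level, with the left pad up to z 0.078. I'll press a little further.

{"op": "send_rows", "data": {"plan": [1, 0, 0, -0.15, 0, 0, 0, 1, 0, 0, -0.15, 0, 0, 0, 1, 0, 0, -0.1, 0, 0, 0, 1, 0, 0, 0, 0, 0, 0, 1, 0, 0, 0, 0, 0, 0]}}

```text
clock: 4.65
position: [0.4413, -0.0564, 0.145]
tcp_rot: [1.733, 1.57, 2.989]
wrist_force: [-0.4, -0.3, -0.1]
width: 0.0001
```

```bash
python3 look.py 3
```

```text
side red [314.7 193.3] 186 [0.6204 0.0585 0.132 ]
side orange [269.2 198.5] 84 [0.49   0.0875 0.0957]
side orange [257.5 239.7] 124 [ 0.4608 -0.0538  0.0633]
top red [250.7 163. ] 21 [0.6163 0.0613 0.1573]
4.8 [ 0.4414 -0.0565  0.1452] [-0.3029 -0.3483 -0.5198] [ 0.1117  0.3601 -0.0516  2.1794  0.0321  0.6026  1.293 ]
[[ 0.0002 -0.9509  0.3096]
 [ 0.      0.3096  0.9509]
 [-1.     -0.0001  0.0001]]
```

View pics/l3.png

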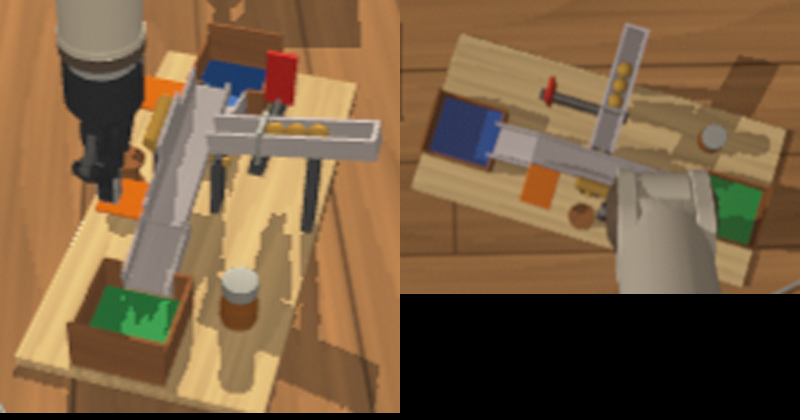

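The gate is fully over: left pad at z 0.096, right pad at 0.063, and the beads are still behind the blade. I'll retreat upward and move to the outer side of the tab.

{"op": "send_rows", "data": {"plan": [1, 0, 0, 1, 0, 0, 0, 1, 0, 0, 1, 0, 0, 0, 1, 0, 0, 1, 0, 0, 0, 1, 0, 0, 1, 0, 0, 0, 1, 0, 0, 1, 0, 0, 0]}}

```text
clock: 5.3
position: [0.4412, -0.0564, 0.2714]
tcp_rot: [-1.329, 1.571, -0.073]
wrist_force: [0.7, 0.4, 0.3]
width: -0.0003
```

{"op": "send_rows", "data": {"plan": [1, 0, 0.8, 1, 0, 0, 0, 1, 0.8, 0.8, 0, 0, 0, 0, 1, 1, 0.8, 0, 0, 0, 0, 1, 1, 0.8, 0, 0, 0, 0, 1, 1, 0.8, 0, 0, 0, 0]}}

```text
clock: 5.8
position: [0.5372, 0.0443, 0.2955]
tcp_rot: [-1.228, 1.57, 0.028]
wrist_force: [0.1, -0.2, 1.1]
width: 0.0002
```

{"op": "send_rows", "data": {"plan": [1, 1, 0.9, 0, 0, 0, 0, 1, 1, 0.9, 0, 0, 0, 0, 1, 1, 0.9, 0, 0, 0, 0, 1, 1, 0, 0, 0, 0, 0, 1, 0, 0, 0, 0, 0, 0]}}

```text
clock: 6.3
position: [0.6386, 0.1118, 0.2946]
tcp_rot: [-1.058, 1.569, 0.199]
wrist_force: [0.3, -1.6, 0.3]
width: -0.0001
```

```bash
python3 look.py 4
```

```text
side red [314.7 193.3] 186 [0.6204 0.0579 0.1336]
side orange [267.9 198.9] 104 [0.487  0.0861 0.0953]
side orange [255.6 238.5] 197 [ 0.4554 -0.0468  0.0647]
6.45 [0.6356 0.1106 0.2947] [-0.2022 -0.1397  0.3783] [-0.1145  0.4707 -0.1364  1.5797  0.0694  1.0974  0.9874]
[[-0.0014 -0.9507  0.3101]
 [-0.0004  0.3101  0.9507]
 [-1.      0.0012 -0.0008]]
```

View pics/l4.png

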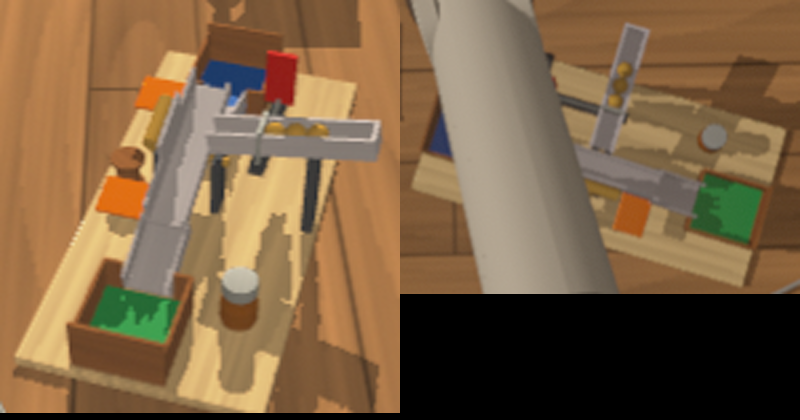

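View pics/w4.png

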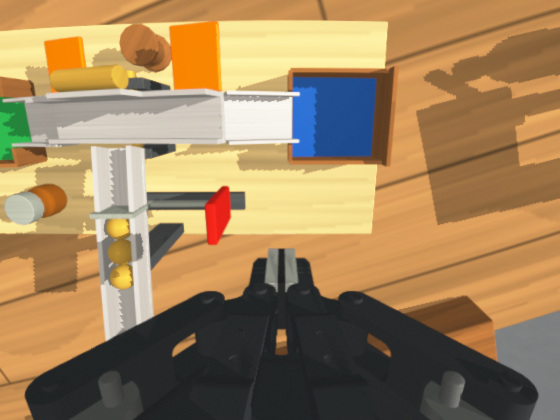

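The hand is beside the tab at feeder (0.074, 0.139), and the tips are clear of everything. Descending, then I'll push along feeder -y.

{"op": "send_rows", "data": {"plan": [1, 0.05, 0, -1, 0, 0, 0, 1, 0, 0, -1, 0, 0, 0, 1, 0, 0, -0.8, 0, 0, 0, 1, 0, 0, -0.45, 0, 0, 0, 1, 0, 0, 0, 0, 0, 0]}}

```text
clock: 6.95
position: [0.636, 0.1105, 0.2124]
tcp_rot: [2.088, 1.567, -2.939]
wrist_force: [-0.2, -0.1, -0.3]
width: 0.0002
```

{"op": "send_rows", "data": {"plan": [1, -0.15, -0.48, 0, 0, 0, 0, 1, -0.15, -0.48, 0, 0, 0, 0, 1, -0.12, -0.38, 0, 0, 0, 0]}}

```text
clock: 7.25
position: [0.6273, 0.0755, 0.2152]
tcp_rot: [-1.458, 1.569, -0.203]
wrist_force: [0.5, 0.9, 1.0]
width: 0.0001
```

```bash
python3 look.py 5
```

```text
side red [314.7 193.7] 185 [0.6201 0.0553 0.1344]
side orange [267.9 198.8] 103 [0.487  0.0864 0.0954]
side orange [255.6 238.5] 197 [ 0.4554 -0.0469  0.0642]
7.4 [0.6273 0.0758 0.2147] [0.4721 0.5511 0.2711] [-0.0695  0.5309 -0.1265  1.6834  0.0805  0.9313  1.0269]
[[ 0.0012 -0.9501  0.3119]
 [-0.0004  0.3119  0.9501]
 [-1.     -0.0012 -0.    ]]
```

View pics/l5.png

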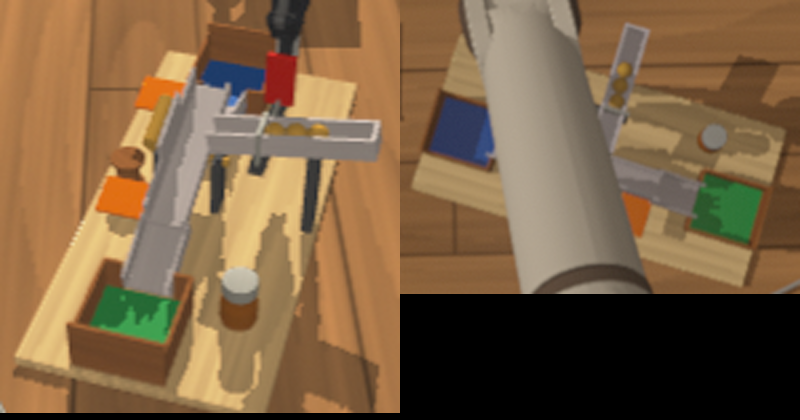

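View pics/w5.png

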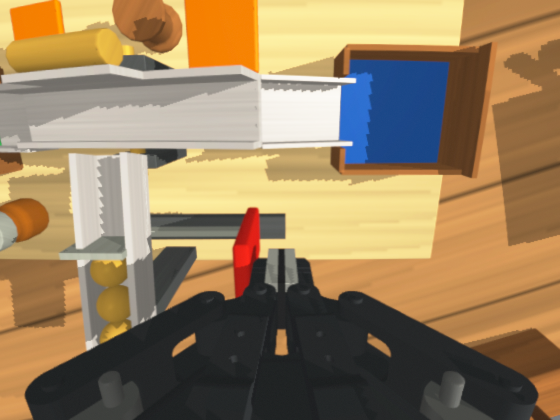

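The tips are almost touching the tab's outer face, centred on it. Pushing in now.

{"op": "send_rows", "data": {"plan": [1, -0.12, -0.38, 0, 0, 0, 0, 1, -0.12, -0.38, 0, 0, 0, 0, 1, -0.12, -0.38, 0, 0, 0, 0, 1, -0.12, -0.38, 0, 0, 0, 0]}}

```text
clock: 7.8
position: [0.6148, 0.0388, 0.214]
tcp_rot: [-0.474, 1.571, 0.782]
wrist_force: [0.9, 1.7, 1.9]
width: 0.0005
```

{"op": "send_rows", "data": {"plan": [1, -0.06, -0.19, 0, 0, 0, 0, 1, -0.03, -0.1, 0, 0, 0, 0]}}

```text
clock: 8.0
position: [0.6135, 0.035, 0.2141]
tcp_rot: [-0.229, 1.566, 1.028]
wrist_force: [4.9, 11.8, -2.9]
width: -0.0001
```

```bash
python3 look.py 6
```

```text
side red [311.2 200.9] 138 [0.6061 0.0157 0.1408]
side orange [267.9 198.8] 103 [0.487  0.0855 0.0958]
side orange [255.6 238.5] 197 [ 0.4553 -0.0467  0.0642]
8.15 [0.6136 0.0351 0.2141] [ 3.5971  6.7504 -1.4853] [-0.0049  0.5035 -0.1245  1.7307  0.0716  0.9091  1.1   ]
[[ 0.0024 -0.9515  0.3077]
 [ 0.0038  0.3078  0.9515]
 [-1.     -0.0011  0.0044]]
```

View pics/l6.png

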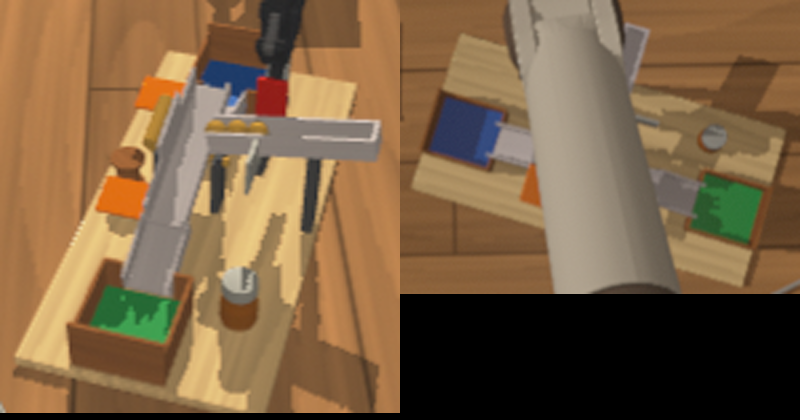

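View pics/w6.png

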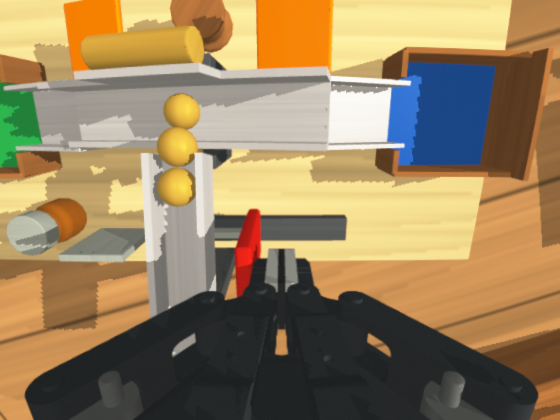

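The stop has reached its end (the push force rose to about 12 N) and the beads are rolling. Backing off.

{"op": "send_rows", "data": {"plan": [1, 0.15, 0.48, 0, 0, 0, 0, 1, 0.3, 0.95, 0, 0, 0, 0, 1, 0.3, 0.95, 0, 0, 0, 0, 1, 0, 0, 1, 0, 0, 0, 1, 0, 0, 1, 0, 0, 0]}}

```text
clock: 8.65
position: [0.6306, 0.0924, 0.2628]
tcp_rot: [2.186, 1.567, -2.84]
wrist_force: [0.0, -1.6, -0.5]
width: 0.0003
```

{"op": "send_rows", "data": {"plan": [1, 0, 1, 1, 0, 0, 0, 1, 0, 1, 1, 0, 0, 0, 1, 0, 1, 0, 0, 0, 0, 1, 0, 1, 0, 0, 0, 0, 1, 0, 1, 0, 0, 0, 0]}}

```text
clock: 9.15
position: [0.6315, 0.2169, 0.3137]
tcp_rot: [-3.096, 1.569, -1.841]
wrist_force: [-0.6, 0.3, -0.0]
width: 0.0001
```

{"op": "send_rows", "data": {"plan": [1, 0, 1, 0, 0, 0, 0, 1, 0, 1, 0, 0, 0, 0, 1, 0, 0, 0, 0, 0, 0, 1, 0, 0, 0, 0, 0, 0, 1, 0, 0, 0, 0, 0, 0]}}

```text
clock: 9.65
position: [0.6319, 0.2649, 0.3135]
tcp_rot: [-3.039, 1.569, -1.785]
wrist_force: [-0.3, 0.0, -0.1]
width: -0.0001
```

{"op": "send_rows", "data": {"plan": [1, 0, 0, 0, 0, 0, 0, 1, 0, 0, 0, 0, 0, 0, 1, 0, 0, 0, 0, 0, 0, 1, 0, 0, 0, 0, 0, 0, 1, 0, 0, 0, 0, 0, 0]}}

```text
clock: 10.15
position: [0.6316, 0.2667, 0.314]
tcp_rot: [-0.546, 1.571, 0.71]
wrist_force: [-0.0, 0.1, -0.2]
width: 0.0001
```

```bash
python3 look.py 7
```

```text
side red [311.3 200.9] 139 [0.606  0.0156 0.142 ]
side orange [268.  198.9] 105 [0.487  0.0859 0.0954]
side orange [255.6 238.5] 196 [ 0.4553 -0.0466  0.0644]
top red [266.5 167.3] 16 [0.6028 0.0192 0.1583]
10.3 [0.6316 0.2668 0.3139] [-0.327   0.611  -0.1822] [-0.3222  0.5284 -0.1717  1.4468  0.0935  1.1744  0.7491]
[[-0.     -0.9509  0.3095]
 [ 0.      0.3095  0.9509]
 [-1.      0.      0.    ]]
```

View pics/l7.png

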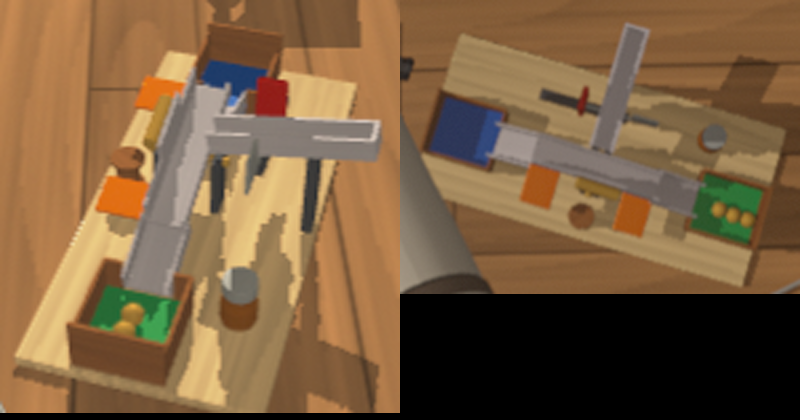

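All three beads are in the green tray and the tab has moved about 44 mm. I'll wait a moment for them to settle, then check that they're at rest.

{"op": "send_rows", "data": {"plan": [1, 0, 0, 0, 0, 0, 0, 1, 0, 0, 0, 0, 0, 0, 1, 0, 0, 0, 0, 0, 0, 1, 0, 0, 0, 0, 0, 0, 1, 0, 0, 0, 0, 0, 0]}}

```text
clock: 10.8
position: [0.6316, 0.2668, 0.3139]
tcp_rot: [2.187, 1.571, -2.84]
wrist_force: [-0.5, -0.1, 0.1]
width: 0.0003
```

{"op": "send_rows", "data": {"plan": [1, 0, 0, 0, 0, 0, 0, 1, 0, 0, 0, 0, 0, 0, 1, 0, 0, 0, 0, 0, 0, 1, 0, 0, 0, 0, 0, 0, 1, 0, 0, 0, 0, 0, 0]}}

```text
clock: 11.3
position: [0.6316, 0.2668, 0.3139]
tcp_rot: [2.056, 1.571, -2.971]
wrist_force: [0.2, -0.3, 0.3]
width: 0.0001
```

```bash
python3 look.py 8; python3 - <<'E'
from h import *
np.set_printoptions(precision=4,suppress=True)
th,M,t=pickle.load(open("fr.pkl","rb"))
a,b=[pickle.load(open(f"top{i}.pkl","rb")) for i in "78"]
s=np.s_[195:245,310:360]
print("diff tray",np.abs(a["color"][s].astype(int)-b["color"][s]).max())
h=cv2.cvtColor(b["color"],cv2.COLOR_RGB2HSV);m=np.zeros(h.shape[:2],bool)
m[s]=((h[...,0]>15)&(h[...,0]<32)&(h[...,1]>120)&(h[...,2]>110))[s]
n,l,st,ce=cv2.connectedComponentsWithStats(m.astype(np.uint8))
for i in range(1,n):
    if st[i][4]>5: print(st[i],ce[i],(onz(b,[ce[i]],.031)[:,:2]-t)@M)
cv2.imwrite("pics/z8.png",cv2.resize(b["color"][s],None,fx=8,fy=8,interpolation=cv2.INTER_CUBIC)[:,:,::-1])
E
```

```text
side red [311.2 200.9] 138 [0.6061 0.0156 0.1393]
side orange [268.  198.9] 105 [0.487  0.0865 0.0948]
side orange [255.6 238.5] 197 [ 0.4554 -0.0467  0.0641]
top red [266.4 167.7] 16 [0.6012 0.0205 0.1592]
11.45 [0.6316 0.2668 0.3139] [-0.3271  0.048  -0.3033] [-0.3222  0.5284 -0.1716  1.4468  0.0934  1.1744  0.7491]
[[-0.     -0.9509  0.3096]
 [ 0.      0.3096  0.9509]
 [-1.      0.      0.    ]]
diff tray 7
[322 199   6   3   7] [324.7143 199.5714] [[ 0.0469 -0.1469]]
[342 203   6   3   7] [344.1429 204.2857] [[ 0.05   -0.2075]]
[328 216   6   7  33] [330.6667 219.2727] [[-0.0052 -0.1806]]
[335 219   6   7  32] [337.375  222.1562] [[-0.0078 -0.2024]]
[342 221   6   7  32] [344.375  224.1562] [[-0.0076 -0.2245]]
[314 226   4   5   8] [314.75 228.75] [[-0.0461 -0.1423]]
[333 235   6   2   6] [335.5    235.6667] [[-0.0484 -0.2081]]
[346 239   2   5   6] [346.5    240.6667] [[-0.0535 -0.2443]]
```

View pics/z8.png

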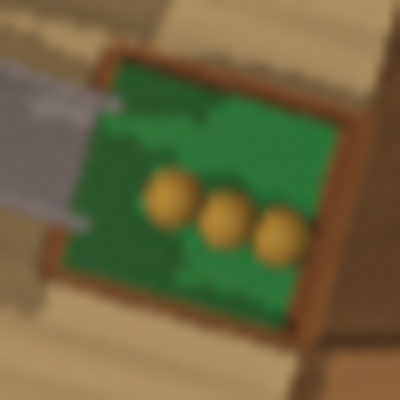

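The three beads lie in a row in the green tray and aren't moving. Handing in.

```bash
python3 -c "
from rig import *
print(job_done())"
```

```text
the job is handed in; nothing more can be done
None
```

I rocked the gate over to the green side and pushed the feed stop in. All three beads rolled into the green tray, and I handed the job in at about 11.5 s. No verdict was reported.

- **Gate:** I pressed the raised right pad with the shut fingertips. The pads finished at z 0.064 (right) and 0.095 (left), which is fully over, and the beads were still behind the blade before I touched the stop.
- **Stop:** I pushed the red tab on its outer face until the force rose to about 12 N at the end of its travel. The tab moved about 44 mm by the top camera, and it stayed there after I backed off.
- **Beads:** At the last check they were at feeder (-5, -181), (-8, -202) and (-8, -225) mm, inside the tray limits. Two tray pictures about 1 s apart showed no change beyond image noise.
- **Other things on the bench:** The spool and jar looked unmoved in the last pictures. I did not measure the glue, cup, tin, awl or mallet again, but the arm passed well above the bench and no unexpected forces showed.
- **Disagreements:** The pads and the board's corners disagreed by 2–3 mm when I located the feeder. The top camera also put the tab about 6 mm off its expected feeder x, while the side camera agreed with it. Neither affected the task.

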